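Load the syringe and engage the drive lever

ROBOT

A 7-joint arm with a two-finger parallel gripper is mounted at the origin on the work surface. World frame = base frame: x ahead of the robot, y to its left, z up, the work surface at z = 0. Lengths are in m, angles in rad, forces in N, time in s.
With the tool pointing down it reaches from about 0.425 to 0.875 m from the base axis. Payload 4.7 kg.
Tool frame: the origin (TCP) lies at the very end of the fingers, on their centre line; the grasp point (between the pads) lies 19 mm behind it; z points along the fingers, y is the line along which they close (so a half turn about z gives the same grasp; the last joint's range is limited). The gripper opens to 87 mm and grips with 3 to 60 N. Pads are 19 mm wide; open, the fingers measure 117 mm over their backs; the gripper's body (75 mm by 190 mm) begins 51 mm behind the grasp point.
Start: joints at [0.014, 0.321, -0.07, 1.45, 0.023, 1.371, -0.057], TCP at [0.65, -0, 0.223] pointing down, gripper open.
Joint ranges: [-2.86, 2.86], [-0.3, 2.09], [-1.38, 1.24], [0.06, 2.45], [-1.56, 4.7], [0.09, 2.05], [-2.69, 2.69]. Speed limits (rad/s): [2.57, 2.57, 3.14, 3.14, 3.14, 3.14, 3.14].

INTERFACE

Orientations are given as a rotation vector (axis times angle).
In Python, from bench import get_state, get_image, get_calibration, close_job gives the robot as it stands.
- The arm moves only by the shell command python3 -m crank 'ROWS' [FORCE]. ROWS is JSON, a list of rows, each a list of 5 numbers: the opening, from 0 (shut) to 1 (fully open), then the shift along the world's x, y, z in units of 0.2 m (1.0 is 0.2 m), then the turn about the world's z in units of 2 pi rad (1.0 is 2 pi rad). A call has 1 to 5 rows; each row is the pose to reach, as a shift and turn from the pose commanded when the call began, turning the shorter way round; what a row does not reach only later rows make up. A row lasts 1/8 s, in which the tool goes at most 62.5 mm and 10.7 degrees, less where a joint would pass 70% of its speed; a pose out of reach is approached as far as the arm can. A call with a number of a shift or a turn outside -1 to 1 is refused whole. A call with a gripper value outside its range is refused whole. The fingers move at their own pace and stop on an object; FORCE is the grip in N (left out, the last holds). Time passes only in rows, so rows that repeat a pose let the fingers close. It gives the time, the measured TCP pose, the force, the opening and the grip force at its end, in the units of the state.
- get_state(): the state, without advancing time (a new reading comes with each control period).
- get_image(name): name is "scene" or "side" or "wrist"; returns the picture (384x512x3 uint8, red, green, blue); there is no depth.
- get_calibration(name): a dict with "fovy" (degrees; the focal length in pixels is half the picture's height over the tangent of half this angle, whatever the lens; pixels are square), "cx", "cy" (the principal point, pixels), "k1" (the pictures are not rectified: a ray, as slopes to the right and down, at radius r is drawn at 1 + k1 r^2 times it, then the intrinsics apply), "R" (3x3) and "t" (3): a world point X has camera coordinates R X + t. Camera axes: x right, y down, z forward; pixel columns grow to the right and rows downward; lengths in m; the calibration is good to about 2 mm. A picture is of the moment at which its call begins: read the wrist's pose just before it. get_calibration takes no time and is no camera call; for the wrist camera it gives the pose at the moment of the call.
- close_job(): hands the job in; it is judged then, once.
The state is a dict: "time": time; "joint_positions": joint angles; "qd": joint speeds; "joint_torque": joint torques, N m; "position": TCP position; "tool_rot": TCP orientation; "ft_force": force on the tool from outside, world axes, zero at the start; "torque": the same for the moment, N m; "grip_width": opening from 0.0 (shut) to 1.0 (fully open); "grip_force": force on a finger pad.
Only numpy, scipy, OpenCV 4.12 (cv2) and the standard library are available. Lean on these libraries where they do the work, as an engineer would, in place of code of your own. Each camera call takes 0.05 s, during which the arm holds its last target. There are 200 camera calls.

TASK

Take the large syringe from its rest and lay it in the filling unit's cradle, with its flange down in the gap behind the slotted plate and its barrel resting level on both supports. Then move the unit's gate lever through the zigzag gate from the front to the last notch at the back, fully home, and leave it there. Do not knock over any of the vials standing around.

Things in the scene. Friction and masses are not known exactly. Their poses are not given: they have to be found in the camera images.
- barrel (a point): Loose large syringe, plunger fully in, about 60 g, lying level in the grey rest. This point: centre of its white barrel, on the axis, 40 mm above the table at the start. Barrel 28 mm in diameter, 115 mm long. +y runs along it to the thin tip (10 mm thick, ending 73.5 mm from here). Flange, plunger rod and thumb disc (32 mm) are at the -y end, reaching to 89.5 mm. Its roll does not matter.
- flange (a point): Centre of the syringe's round flange, 46 mm in diameter, 4 mm thick, 59.5 mm from the barrel centre towards the plunger. Axes as barrel.
- rest: Low grey plastic rest, fixed to the table, 64 x 125 mm, base 8 mm thick. Two U-shaped supports 46 mm high, 42 mm either side of the middle, hold the syringe along its y; the barrel is free between them (79 mm). Origin at the middle of its underside.
- cradle (a point): Point fixed in the filling unit, 78 mm above the table: where the barrel centre lies when the syringe is loaded, barrel along y, tip towards +y. Axes are the unit's. The barrel is lowered from above into two U slots, 36 mm wide: that of the slotted plate, 48.5 mm towards -y, and that of an end support, 43.5 mm towards +y (top 86 mm high). Between them only the deck, 48 mm below this point.
- flange_gap (a point): Point fixed in the unit where the flange's centre lies when loaded. The gap for the flange is 10 mm wide along y, between the slotted plate (+y side, 6 mm thick, 80 mm wide) and a back plate whose 26 mm slot clears the plunger rod. Both plates are 100 mm high from the table; flared lips up to 110 mm open the mouth to about 24 mm.
- unit: White filling unit, fixed to the table, 150 x 370 mm, deck 30 mm high; cradle on its left, zigzag gate on its right (white case 110 x 100 mm). Origin at the centre of its underside; x from its front (robot side) to its back, y to its left, z up.
- knob (a point): Centre of the grey ball knob, 34 mm in diameter, on the gate lever (10 mm steel stem). The lever tilts every way about a pivot 145 mm below the knob and comes up through a zigzag slot, 14 mm wide, in the gate plate (top 102 mm above the table), whose walls block it. It stays where it is left (about 1 N to move). It starts in the outer half of the first leg. Its axes tilt with it.
- notch0 (a point): Point fixed in the unit: where the knob's centre is when the lever stands in the outer end of the first leg, at the front (144 mm above the table). Axes as the unit's. The lever follows notch0 to notch5 in number order, straight from each to the next (play about 3 mm either way).
- notch1 (a point): Point fixed in the unit: where the knob's centre is when the lever stands in the first corner: end of first leg, start of the first sideways leg (152 mm above the table). Axes as the unit's. The lever follows notch0 to notch5 in number order, straight from each to the next (play about 3 mm either way).
- notch2 (a point): Point fixed in the unit: where the knob's centre is when the lever stands in the second corner: end of the first sideways leg (to the right) (152 mm above the table). Axes as the unit's. The lever follows notch0 to notch5 in number order, straight from each to the next (play about 3 mm either way).
- notch3 (a point): Point fixed in the unit: where the knob's centre is when the lever stands in the third corner: end of the middle leg (152 mm above the table). Axes as the unit's. The lever follows notch0 to notch5 in number order, straight from each to the next (play about 3 mm either way).
- notch4 (a point): Point fixed in the unit: where the knob's centre is when the lever stands in the fourth corner: end of the second sideways leg (back to the left) (152 mm above the table). Axes as the unit's. The lever follows notch0 to notch5 in number order, straight from each to the next (play about 3 mm either way).
- notch5 (a point): Point fixed in the unit: where the knob's centre is when the lever stands in the last notch: closed end of the last leg, at the back (144 mm above the table). Axes as the unit's. The lever follows notch0 to notch5 in number order, straight from each to the next (play about 3 mm either way).
- vial_a: amber medicine vial, 28 mm wide, 52 mm tall, a bystander standing loose on the bench; origin at the centre of its base, z along its axis, up.
- vial_b: clear medicine vial, 24 mm wide, 45 mm tall, a bystander standing loose on the bench; origin at the centre of its base, z along its axis, up.
- vial_c: amber medicine vial, 28 mm wide, 55 mm tall, a bystander standing loose on the bench; origin at the centre of its base, z along its axis, up.
- vial_d: clear medicine vial, 26 mm wide, 48 mm tall, a bystander standing loose on the bench; origin at the centre of its base, z along its axis, up.

How it is judged:
By the outcome, as a careful person would: the job done as asked, in the order asked, and still so for the second after the job is handed in, with the robot touching nothing.
It also fails if it takes over 54 s, if anything falls off the work surface, if the arm or the gripper's body presses on something with over 40 N, if the wrist force passes 120 N, or if a joint passes its speed limit or range.

## Working session

There is one attempt and no reset: what is moved stays moved. The work goes in short steps, Python scripts to look and compute and a shell command to move; the robot and the scene stay as the last step left them, time stands still between calls to the robot, and variables do not carry over. Pictures are saved under pics/ and viewed, at most 10 in all, crops included, and the job is handed in when it is done.

```bash
ls; mkdir -p pics; cat > h.py <<'E'
import numpy as np, cv2
from bench import get_state,get_image,get_calibration
def K(c):
    f=192/np.tan(np.radians(c["fovy"])/2); return f
def proj(c,X):
    p=np.asarray(c["R"])@np.asarray(X,float)+np.asarray(c["t"]); a=p[:2]/p[2]
    a=a*(1+c["k1"]*(a@a)); return K(c)*a+[c["cx"],c["cy"]]
def ray(c,uv):
    d=(np.asarray(uv,float)-[c["cx"],c["cy"]])/K(c); a=d.copy()
    for _ in range(20): a=d/(1+c["k1"]*(a@a))
    R=np.asarray(c["R"]); return -R.T@np.asarray(c["t"]), R.T@np.append(a,1)
def onz(c,uv,z):
    o,d=ray(c,uv); return o+d*(z-o[2])/d[2]
def tri(c1,u1,c2,u2):
    A=[];b=[]
    for c,u in((c1,u1),(c2,u2)):
        o,d=ray(c,u); d=d/np.linalg.norm(d); P=np.eye(3)-np.outer(d,d); A.append(P); b.append(P@o)
    return np.linalg.lstsq(np.vstack(A),np.hstack(b),rcond=None)[0]
def save(name,f):
    c=get_calibration(name); im=get_image(name); cv2.imwrite("pics/"+f+".png",im[:,:,::-1]); return c,im
E
python3 - <<'E'
from h import *
ims=[save(n,n+"0") for n in("scene","side","wrist")]
for c,_ in ims: print(np.round(-np.array(c["R"]).T@c["t"],3),c["fovy"],c["k1"])
a=np.hstack([ims[0][1],ims[1][1]]); 
E
```

```text
pics
[ 0.811 -0.503  0.769] 53.022294560711316 -0.03558333873326379
[0.389 0.839 0.619] 49.49597099906724 -0.027587501965633553
[0.649 0.084 0.383] 67.45749230047731 -0.06894132226213093
```

View pics/scene0.png

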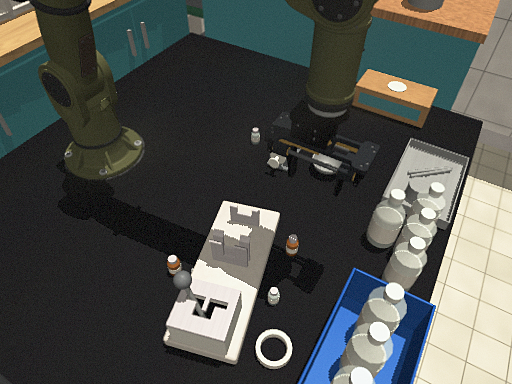

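View pics/side0.png

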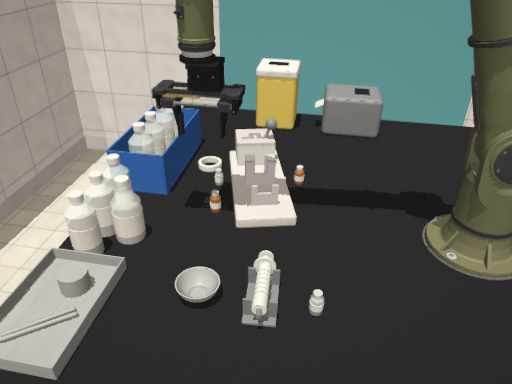

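```bash
python3 - <<'E'
import cv2,numpy as np
a=cv2.imread("pics/scene0.png")[190:370,155:300]; b=cv2.imread("pics/side0.png")[110:230,215:335]; c=cv2.imread("pics/side0.png")[240:330,220:340]
def g(im,x0,y0,s):
    o=cv2.resize(im,None,fx=s,fy=s,interpolation=cv2.INTER_CUBIC)
    for x in range((x0+9)//10*10,x0+im.shape[1],10):
        cv2.line(o,(int((x-x0+.5)*s),0),(int((x-x0+.5)*s),4 if x%50 else 12),(0,255,255),1)
        if x%20==0: cv2.putText(o,str(x),(int((x-x0)*s)-8,15),0,.35,(0,255,0),1)
    for y in range((y0+9)//10*10,y0+im.shape[0],10):
        cv2.line(o,(0,int((y-y0+.5)*s)),(4,int((y-y0+.5)*s)),(0,255,255),1)
        if y%20==0: cv2.putText(o,str(y),(6,int((y-y0)*s)+4),0,.35,(0,255,0),1)
    return o
A=g(a,155,190,3.3); B=g(b,215,110,2.65)
C=g(c,220,240,2.65)
H=np.zeros((600,800,3),np.uint8); H[:A.shape[0],:A.shape[1]]=A; H[:B.shape[0],480:480+B.shape[1]]=B; H[330:330+C.shape[0],480:480+C.shape[1]]=C
cv2.imwrite("pics/comp0.png",H)
E
```

```text
(no output)
```

View pics/comp0.png

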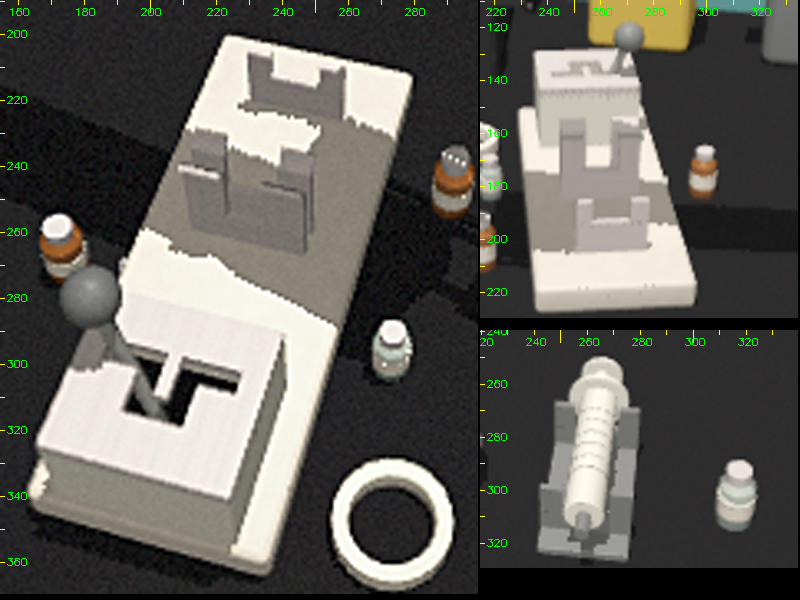

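```bash
python3 - <<'E'
from h import *
s=get_calibration("scene"); d=get_calibration("side")
for n,u in dict(fl=(224,201),fr=(279.5,212.5),nr=(236.5,361),nl=(166,341)).items(): print(n,onz(s,u,.03).round(4))
for n,u in dict(sfr=(236.5,219),sfl=(296,216)).items(): print(n,onz(d,u,.03).round(4))
# case top corners
for n,u in dict(c_nl=(166,324),c_nr=(224.5,341),c_fr=(241.5,292)).items(): print(n,onz(s,u,.102).round(4))
print("knob",tri(s,(182,279),d,(271,123)).round(4))
# syringe: side view: thumb disc ctr, flange ctr, barrel +y end
for n,u,z in(("tipend barrel",(260.5,304),.04),("flange",(264,266.5),.04)): print(n,onz(d,u,z).round(4))
print("rest corners",[onz(d,u,.008).round(4) for u in((242.5,322.5),(275.5,323.5))])
for n,c,u,z in(("vialB?",d,(316,308),0),("amber left",d,(299,182.5),0),("amberR",s,(292,253),0),("clearR",s,(273,303),0)): print(n,onz(c,u,z).round(3))
E
```

```text
fl [ 4.264e-01 -1.000e-04  3.000e-02]
fr [0.564  0.0387 0.03  ]
nr [ 0.6622 -0.3129  0.03  ]
nl [ 0.5262 -0.3504  0.03  ]
sfr [0.5592 0.0469 0.03  ]
sfl [0.4198 0.0077 0.03  ]
c_nl [ 0.5347 -0.3414  0.102 ]
c_nr [ 0.6409 -0.3136  0.102 ]
c_fr [ 0.6172 -0.22    0.102 ]
knob [ 0.524  -0.2724  0.1474]
tipend barrel [0.4597 0.3098 0.04  ]
flange [0.4683 0.2098 0.04  ]
rest corners [array([0.4892, 0.3307, 0.008 ]), array([0.4293, 0.322 , 0.008 ])]
vialB? [0.357 0.264 0.   ]
amber left [ 0.427 -0.203  0.   ]
amberR [ 0.637 -0.032 -0.   ]
clearR [ 0.659 -0.164  0.   ]
```

```bash
python3 -m crank '[[1,-0.9,0.8,0,0],[1,-0.9,0.8,0,0],[1,-0.9,0.8,0,0.018],[1,-0.9,0.8,0,0.018],[1,-0.9,0.8,0,0.018]]' 25; python3 -m crank '[[1,0,0,0,0],[1,0,0,0,0]]'; python3 - <<'E'
from h import *
c,im=save("wrist","w1"); print(get_state()["tool_rot"],-np.array(c["R"]).T@c["t"])
E
```

```text
time: 0.78
position: [0.467, 0.1637, 0.2228]
tool_rot: [-2.083, -2.351, -0.001]
ft_force: [0.5, -0.7, -0.0]
grip_width: 1.002
grip_force: 0.0
time: 1.02
position: [0.4709, 0.1586, 0.2224]
tool_rot: [2.095, 2.341, -0.001]
ft_force: [0.1, 0.3, -0.7]
grip_width: 0.999
grip_force: 0.0
[-2.09521832e+00 -2.34068817e+00  5.86430727e-04] [0.46085389 0.24170441 0.38374961]
```

View pics/w1.png

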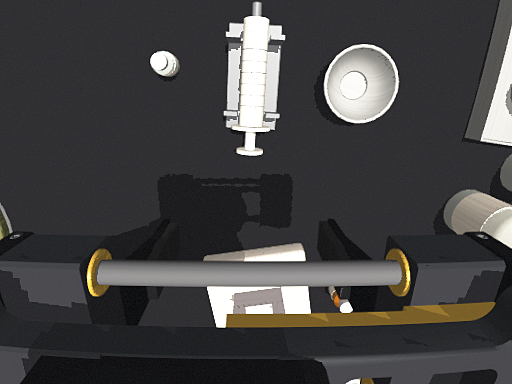

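```bash
python3 - <<'E'
from h import *
im=cv2.imread("pics/w1.png"); c=get_calibration("wrist")
g=im.min(2)
C=[]
for v in range(20,118,3):
    row=g[v,225:290]>165; xs=np.where(row)[0]+225
    C.append((v,xs.min(),xs.max()))
print(C[::4])
P=[]
for v,a,b in C:
    if 22<b-a<32: P.append(onz(c,((a+b)/2,v),.04)[:2])
P=np.array(P); k=np.polyfit(P[:,1],P[:,0],1); print(len(P),k,np.degrees(np.arctan(-k[0])))
print("x at y=.264",np.polyval(k,.264))
col=g[:,:].copy(); print("col255",[int(x) for x in g[2:30:1,257]]); print("col250",[int(x) for x in g[114:160,250]])
for n,v,u,z in(("tip end of barrel top",16,257,.05),("tip start",2,257,.04),("flange",127.5,250,.06),("disc",151,250,.05)): print(n,onz(c,(u,v),z))
E
```

```text
[(20, np.int64(244), np.int64(268)), (32, np.int64(226), np.int64(281)), (44, np.int64(243), np.int64(267)), (56, np.int64(229), np.int64(279)), (68, np.int64(228), np.int64(278)), (80, np.int64(228), np.int64(277)), (92, np.int64(227), np.int64(276)), (104, np.int64(227), np.int64(276)), (116, np.int64(240), np.int64(278))]
3 [-0.06859013  0.48234392] 3.9237791503811783
x at y=.264 0.4642361277889063
col255 [215, 245, 235, 236, 234, 237, 237, 236, 238, 236, 233, 234, 231, 220, 255, 255, 255, 255, 255, 255, 255, 255, 255, 255, 255, 255, 255, 255]
col250 [255, 255, 255, 255, 255, 255, 255, 255, 255, 255, 255, 255, 255, 180, 255, 255, 255, 255, 216, 255, 255, 255, 255, 255, 255, 255, 255, 255, 255, 255, 255, 255, 255, 255, 255, 255, 239, 225, 255, 255, 255, 191, 22, 42, 50, 47]
tip end of barrel top [0.46080048 0.32475741 0.05      ]
tip start [0.45918354 0.34110148 0.04      ]
flange [0.4662892  0.20920523 0.06      ]
disc [0.46949385 0.18111645 0.05      ]
```

```bash
python3 - <<'E'
from h import *
im=cv2.imread("pics/w1.png"); c=get_calibration("wrist")
g=im.min(2); P=[]
for v in range(20,122,2):
    xs=np.where(g[v,235:275]>244)[0]+235
    if 18<np.ptp(xs)<32: P.append(onz(c,((xs.min()+xs.max())/2,v),.043)[:2])
P=np.array(P); k=np.polyfit(P[:,1],P[:,0],1); print(len(P),k,np.degrees(np.arctan(-k[0])),"x at .268",np.polyval(k,.268),np.std(P[:,0]-np.polyval(k,P[:,1])))
s=get_state(); print(s["position"])
E
```

```text
39 [-0.06412802  0.48084882] 3.6692406074687036 x at .268 0.4636625126359753 0.0019036353865817465
[0.47087053 0.15872235 0.22231647]
```

```bash
python3 -m crank '[[1,-0.033,0.54,-0.2,-0.006],[1,-0.033,0.54,-0.2,-0.006],[1,-0.033,0.54,-0.5,-0.006],[1,-0.033,0.54,-0.7,-0.006],[1,-0.033,0.54,-0.85,-0.006]]'; python3 -m crank '[[1,0,0,-0.07,0],[1,0,0,-0.15,0],[1,0,0,-0.15,0]]'
```

```text
time: 1.7
position: [0.4633, 0.2667, 0.05]
tool_rot: [-2.137, -2.301, 0.004]
ft_force: [-0.2, -0.6, -0.5]
grip_width: 0.997
grip_force: 0.0
time: 2.08
position: [0.4632, 0.2675, 0.022]
tool_rot: [-2.136, -2.303, 0.002]
ft_force: [0.2, -0.2, 0.3]
grip_width: 1.002
grip_force: 0.0
```

```bash
python3 -m crank '[[0.25,0,0,0,0],[0.25,0,0,0,0],[0.25,0,0,0,0],[0.25,0,0,0,0],[0.25,0,0,0,0]]' 30;python3 -m crank '[[0.25,0,0,0,0],[0.25,0,0,0,0],[0.25,0,0,0.05,0],[0.25,0,0,0.1,0],[0.25,0,0,0.2,0]]' 30
```

```text
time: 2.7
position: [0.4635, 0.268, 0.0227]
tool_rot: [2.136, 2.303, 0.0]
ft_force: [-0.2, 0.8, 0.4]
grip_width: 0.517
grip_force: 0.0
time: 3.32
position: [0.463, 0.2677, 0.0631]
tool_rot: [-2.136, -2.303, 0.001]
ft_force: [-0.2, 0.4, -0.8]
grip_width: 0.313
grip_force: 30.0
```

```bash
python3 -m crank '[[0.25,0,0,0.3,0],[0.25,0,0,0.6,0],[0.25,0,0,0.9,0],[0.25,0,0,0.9,0]]' 30; python3 - <<'E'
from h import *
s=get_calibration("scene")
# end support top outer corners, z .086 ; 
for u in((230,206),(260,211)): print(onz(s,u,.086).round(4))
# plates top corners at .11
for u in((211.5,240),(213,230),(241,247),(250,236)): print(onz(s,u,.11).round(4))
c,im=save("side","s1"); o=cv2.resize(im[150:330,180:350],None,fx=3,fy=3,interpolation=cv2.INTER_CUBIC); cv2.imwrite("pics/s1c.png",o[:,:,::-1])
print(proj(c,[.463,.268,.242]))
E
```

```text
time: 3.82
position: [0.466, 0.2699, 0.2495]
tool_rot: [2.133, 2.301, 0.018]
ft_force: [-0.1, -0.0, -1.0]
grip_width: 0.309
grip_force: 30.0
[ 0.4758 -0.0438  0.086 ]
[ 0.5425 -0.0212  0.086 ]
[ 0.5045 -0.1557  0.11  ]
[ 0.4927 -0.1332  0.11  ]
[ 0.5659 -0.1392  0.11  ]
[ 0.5676 -0.1066  0.11  ]
[265.16007809 198.91814957]
```

```bash
python3 -m crank '[[0.25,0.2,-0.25,0,0],[0.25,0.2,-0.5,0,0.015],[0.25,0.2,-0.75,0,0.03],[0.25,0.2,-1,0,0.0315],[0.25,0.2,-1,0,0.0315]]'; python3 -m crank '[[0.25,0.12,-0.3,0,0],[0.25,0.24,-0.6,0,0],[0.25,0.24,-0.9,0,0],[0.25,0.24,-1,0,0],[0.25,0.24,-1,0,0]]';python3 -m crank '[[0.25,0,-0.26,0,0],[0.25,0,-0.26,0,0],[0.25,0,-0.26,0,0],[0.25,0,-0.26,0,0]]'; python3 - <<'E'
from h import *
c,im=save("wrist","w2"); print(get_state()["position"],-np.array(c["R"]).T@c["t"])
import pickle; pickle.dump(c,open("w2.p","wb"))
E
```

```text
time: 4.5
position: [0.5027, 0.0626, 0.2412]
tool_rot: [-1.908, -2.495, 0.005]
ft_force: [0.4, 0.0, 0.4]
grip_width: 0.316
grip_force: 30.0
time: 5.12
position: [0.5507, -0.1332, 0.2412]
tool_rot: [-1.901, -2.499, 0.002]
ft_force: [0.5, 0.4, -0.0]
grip_width: 0.309
grip_force: 30.0
time: 5.62
position: [0.5519, -0.1813, 0.2423]
tool_rot: [-1.893, -2.506, -0.001]
ft_force: [-0.1, 1.0, -0.5]
grip_width: 0.315
grip_force: 30.0
[ 0.5518197  -0.18172354  0.24244931] [ 0.52829258 -0.10109751  0.40386361]
```

View pics/w2.png

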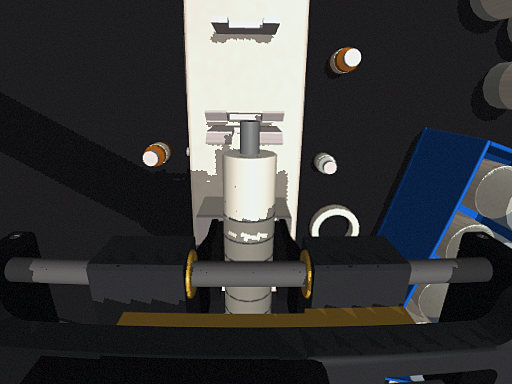

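```bash
python3 - <<'E'
import cv2
im=cv2.imread("pics/w2.png")[0:150,180:315]; s=4
o=cv2.resize(im,None,fx=s,fy=s,interpolation=cv2.INTER_CUBIC)
for x in range(180,315,10):
    cv2.line(o,(int((x-180+.5)*s),0),(int((x-180+.5)*s),5),(0,0,255),1)
    if x%20==0: cv2.putText(o,str(x),(int((x-180)*s)-8,16),0,.35,(0,0,255),1)
for y in range(0,150,10):
    cv2.line(o,(0,int((y+.5)*s)),(5,int((y+.5)*s)),(0,0,255),1)
    if y%20==0: cv2.putText(o,str(y),(6,int(y*s)+4),0,.35,(0,0,255),1)
cv2.imwrite("pics/w2c.png",o)
E
```

```text
(no output)
```

View pics/w2c.png

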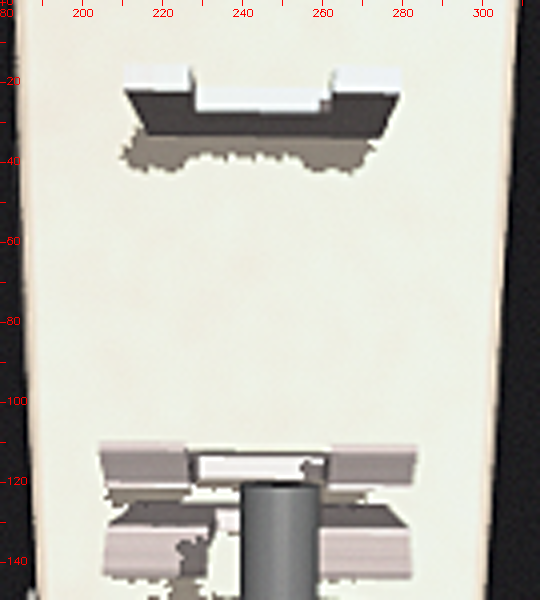

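```bash
python3 - <<'E'
from h import *
import pickle; c=pickle.load(open("w2.p","rb"))
o=-np.array(c["R"]).T@c["t"]; print("nadir",proj(c,[o[0],o[1],.1]))
L=[onz(c,u,.03) for u in((184.5,20),(188,90),(189.5,120))];R=[onz(c,u,.03) for u in((308.5,20),(303.5,80),(301,120))]
for Q in(L,R):
    d=Q[0]-Q[-1]; print(np.degrees(np.arctan2(-d[0],d[1])))
d=L[0]-R[0]; print("width",np.linalg.norm(np.cross(d,(L[0]-L[-1])/np.linalg.norm(L[0]-L[-1]))))
def pr(n,l,r,v,z):
    a,b=onz(c,(l,v),z),onz(c,(r,v),z); print(n,((a+b)/2).round(4),"w",np.linalg.norm(a-b).round(4),"yaw",np.degrees(np.arctan2(b[1]-a[1],b[0]-a[0])).round(2)); return (a+b)/2
e=pr("endsup -y top edge outer",211,279.5,22.5,.086)
pr("  slot",227.5,262,22.5,.086)
f=pr("slot lip z.11 row111",204.5,283.5,111,.11)
f2=pr("slot lip z.10 row121",206,283,121,.10)
g2=pr("back lip z.10 row132",206,282,132,.10)
g=pr("back lip z.11 row143.5",205.5,282.5,143.5,.11)
for p in (f,f2,g2,g): print(np.linalg.norm(p-e)*1e3, )
print("tip",[onz(c,u,.262).round(4) for u in((249.5,122),(249.5,153))], "barrel",[onz(c,u,.262).round(4) for u in((223.5,200),(274,200))])
E
```

```text
nadir [248.12877187  97.13559935]
15.946043737766752
13.98632153910226
width 0.1465112795471479
endsup -y top edge outer [ 0.5056 -0.0316  0.086 ] w 0.0688 yaw 15.8
  slot [ 0.5051 -0.0318  0.086 ] w 0.0346 yaw 15.79
slot lip z.11 row111 [ 0.5279 -0.1149  0.11  ] w 0.0786 yaw 15.8
slot lip z.10 row121 [ 0.5312 -0.125   0.1   ] w 0.08 yaw 15.81
back lip z.10 row132 [ 0.5337 -0.1361  0.1   ] w 0.0797 yaw 15.81
back lip z.11 row143.5 [ 0.5367 -0.1463  0.11  ] w 0.079 yaw 15.81
89.58028239295777
97.90499693122456
109.16758249482984
121.22324615892992
tip [array([ 0.5321, -0.1121,  0.262 ]), array([ 0.5363, -0.1268,  0.262 ])] barrel [array([ 0.53  , -0.1545,  0.262 ]), array([ 0.5555, -0.1472,  0.262 ])]
```

```bash
python3 -m crank '[[0.25,-0.08,0.27,0,0],[0.25,-0.175,0.553,0,0],[0.25,-0.175,0.553,0,0],[0.25,-0.175,0.553,0,0],[0.25,-0.175,0.553,0,0]]';python3 -m crank '[[0.25,0,0,-0.12,0],[0.25,0,0,-0.24,0],[0.25,0,0,-0.24,0],[0.25,0,0,-0.24,0]]'; python3 - <<'E'
from h import *
c,im=save("side","s2"); s=get_state(); p=np.array(s["position"]); print(p)
y=np.array([-.267,.964,0])
for t in(-.0595,0,.0575,.0735): print(t,proj(c,p+y*t+[0,0,.019]).round(1))
o=cv2.resize(im[90:230,200:320],None,fx=4,fy=4,interpolation=cv2.INTER_CUBIC)
for v in range(90,230,10): cv2.putText(o,str(v),(0,int((v-90)*4)+6),0,.35,(255,0,0),1)
for u in range(200,320,10): cv2.putText(o,str(u),(int((u-200)*4)-6,10),0,.35,(255,0,0),1)
cv2.imwrite("pics/s2c.png",o[:,:,::-1])
E
```

```text
time: 6.3
position: [0.5166, -0.0747, 0.2426]
tool_rot: [1.9, 2.501, -0.0]
ft_force: [0.1, -0.4, -0.6]
grip_width: 0.314
grip_force: 30.0
time: 6.8
position: [0.517, -0.0742, 0.1954]
tool_rot: [1.899, 2.502, 0.001]
ft_force: [0.3, -0.0, -0.1]
grip_width: 0.312
grip_force: 30.0
[ 0.51722776 -0.07398706  0.19574055]
-0.0595 [260.5 119.5]
0 [263.3 129.1]
0.0575 [266.3 139.3]
0.0735 [267.2 142.4]
```

View pics/s2c.png

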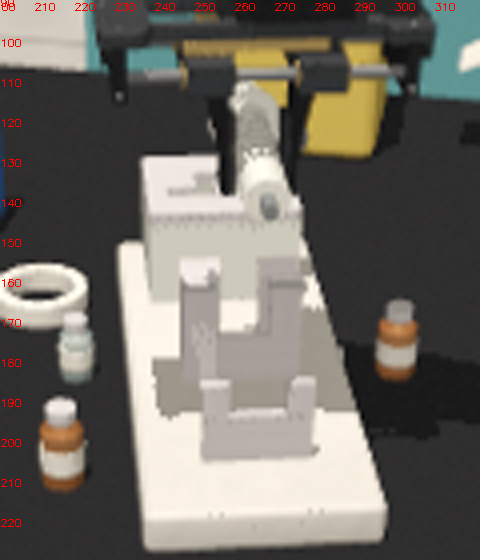

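```bash
python3 -m crank '[[0.25,-0.0035,0.0035,-0.1,0],[0.25,-0.0035,0.0035,-0.25,0],[0.25,-0.0035,0.0035,-0.35,0],[0.25,-0.0035,0.0035,-0.42,0],[0.25,-0.0035,0.0035,-0.48,0]]';python3 -m crank '[[0.25,0,0,-0.05,0],[0.25,0,0,-0.1,0],[0.25,0,0,-0.13,0],[0.25,0,0,-0.15,0],[0.25,0,0,-0.15,0]]'
```

```text
time: 7.48
position: [0.5164, -0.0729, 0.0988]
tool_rot: [1.897, 2.502, 0.001]
ft_force: [-0.3, 0.5, -1.0]
grip_width: 0.307
grip_force: 30.0
time: 8.1
position: [0.5156, -0.0727, 0.0684]
tool_rot: [-1.898, -2.503, 0.0]
ft_force: [0.5, -0.1, -0.9]
grip_width: 0.312
grip_force: 30.0
```

```bash
python3 -m crank '[[0.25,0,0,-0.01,0],[0.25,0,0,-0.02,0],[0.25,0,0,-0.02,0]]';python3 -m crank '[[0.25,0,0,-0.01,0],[0.25,0,0,-0.01,0]]';python3 -m crank '[[0.25,0,0,-0.01,0],[0.25,0,0,-0.01,0]]'
```

```text
time: 8.48
position: [0.5156, -0.0727, 0.0645]
tool_rot: [-1.898, -2.503, 0.0]
ft_force: [0.3, 0.6, -1.5]
grip_width: 0.312
grip_force: 30.0
time: 8.72
position: [0.5156, -0.0727, 0.0624]
tool_rot: [-1.898, -2.503, 0.0]
ft_force: [-0.3, 0.0, 0.4]
grip_width: 0.312
grip_force: 30.0
time: 8.98
position: [0.5158, -0.0727, 0.0606]
tool_rot: [1.898, 2.503, 0.0]
ft_force: [0.3, 1.1, -0.5]
grip_width: 0.311
grip_force: 30.0
```

```bash
python3 -m crank '[[0.25,0,0,-0.005,0],[0.25,0,0,-0.01,0]]';python3 -m crank '[[0.25,0,0,-0.005,0],[0.25,0,0,-0.01,0]]'
```

```text
time: 9.22
position: [0.5159, -0.0727, 0.0602]
tool_rot: [1.898, 2.503, 0.0]
ft_force: [-5.3, 0.6, 15.5]
grip_width: 0.312
grip_force: 30.0
time: 9.48
position: [0.516, -0.0728, 0.06]
tool_rot: [1.898, 2.503, 0.0]
ft_force: [-11.3, 0.7, 26.2]
grip_width: 0.312
grip_force: 30.0
```

```bash
python3 -m crank '[[0.25,-0.003,0,0.0125,0],[0.25,-0.003,0,0.0125,0],[0.4,-0.003,0,0.0125,0],[0.6,-0.003,0,0.0125,0],[0.8,-0.003,0,0.0125,0]]';python3 -m crank '[[0.8,0,0,0,0],[0.8,0,0,0,0],[0.8,0,0,0,0],[0.8,0,0,0,0],[0.8,0,0,0.05,0]]'; python3 -m crank '[[0.8,0,0,0.1,0],[0.8,0,0,0.3,0],[0.8,0,0,0.6,0],[0.8,0,0,0.9,0],[0.8,0,0,0.9,0]]'; python3 - <<'E'
from h import *
c,a=save("scene","sc3"); d,b=save("side","si3")
A=cv2.resize(a[185:360,150:300],None,fx=3,fy=3,interpolation=cv2.INTER_CUBIC);B=cv2.resize(b[115:235,215:325],None,fx=3,fy=3,interpolation=cv2.INTER_CUBIC)
H=np.zeros((530,790,3),np.uint8);H[:A.shape[0],:450]=A;H[:360,455:455+330]=B
cv2.imwrite("pics/c3.png",H[:,:,::-1])
E
```

```text
time: 10.1
position: [0.5148, -0.0727, 0.0586]
tool_rot: [-1.898, -2.503, 0.001]
ft_force: [0.1, 0.0, 0.2]
grip_width: 0.544
grip_force: 0.0
time: 10.72
position: [0.5144, -0.0727, 0.0687]
tool_rot: [-1.897, -2.502, 0.001]
ft_force: [-0.2, -0.4, -0.3]
grip_width: 0.799
grip_force: 0.0
time: 11.35
position: [0.5183, -0.073, 0.2557]
tool_rot: [1.892, 2.495, 0.01]
ft_force: [1.0, -0.2, -1.1]
grip_width: 0.807
grip_force: 0.0
```

View pics/c3.png

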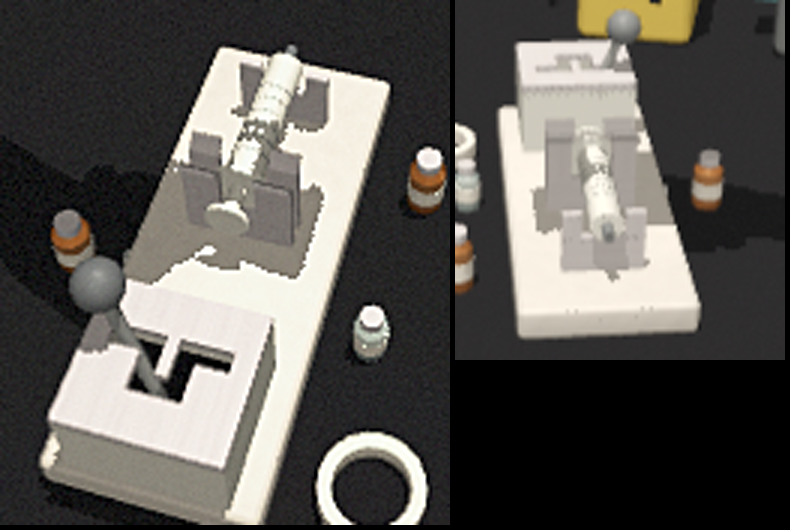

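```bash
python3 -m crank '[[0.8,0.1,-0.3,0,0],[0.8,0.2,-0.6,0,0],[0.8,0.3,-0.9,0,0],[0.8,0.3,-0.9,0,0]]'; python3 -m crank '[[0.3,0.12,-0.3,0,0],[0.3,0.12,-0.54,0,0],[0.3,0.12,-0.54,0,0],[0.3,0.12,-0.54,0,0],[0.3,0.12,-0.54,0,0]]'; python3 - <<'E'
from h import *
import pickle
c,im=save("wrist","w4"); pickle.dump(c,open("w4.p","wb")); print(get_state()["position"])
q=proj(c,[.576,-.281,.102]).round(); print(q); x0,y0=int(q[0])-70,max(0,int(q[1])-75)
s=4;o=cv2.resize(im[y0:y0+145,x0:x0+140],None,fx=s,fy=s,interpolation=cv2.INTER_CUBIC)
for x in range((x0+9)//10*10,x0+140,10):
    cv2.line(o,(int((x-x0+.5)*s),0),(int((x-x0+.5)*s),5),(255,0,0),1); cv2.putText(o,str(x),(int((x-x0)*s)-8,16),0,.35,(255,0,0),1)
for y in range((y0+9)//10*10,y0+145,10):
    cv2.line(o,(0,int((y-y0+.5)*s)),(5,int((y-y0+.5)*s)),(255,0,0),1); cv2.putText(o,str(y),(6,int((y-y0)*s)+4),0,.35,(255,0,0),1)
cv2.imwrite("pics/w4c.png",o[:,:,::-1])
E
```

```text
time: 11.95
position: [0.573, -0.2588, 0.2457]
tool_rot: [-1.907, -2.493, 0.007]
ft_force: [-0.6, 1.1, -0.8]
grip_width: 0.804
grip_force: 0.0
time: 12.58
position: [0.5997, -0.3582, 0.2487]
tool_rot: [-1.894, -2.505, -0.002]
ft_force: [-0.5, -0.1, 0.6]
grip_width: 0.342
grip_force: 0.0
[ 0.59970548 -0.35848777  0.24901693]
[247. 100.]
```

View pics/w4c.png

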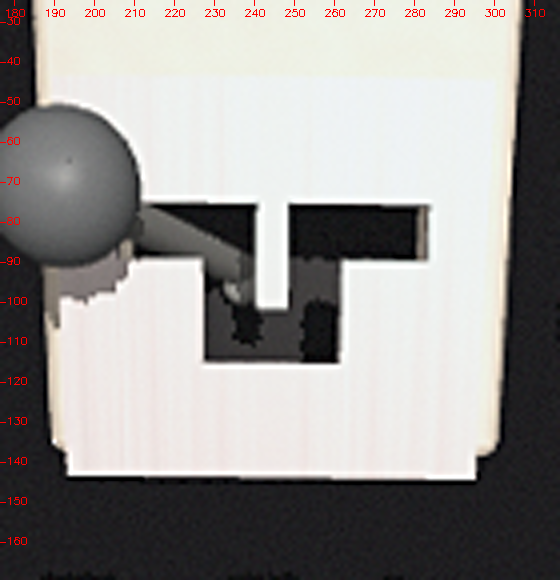

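```bash
cat > n.py <<'E'
from h import *
import pickle; c=pickle.load(open("w4.p","rb"))
z=.102
px=[(212,82),(234,82),(234,108.3),(254.7,108.3),(254.7,82.7),(276.3,82.7)]
S=np.array([onz(c,p,z) for p in px]); print("slot pts",S.round(4).tolist())
ctr=S[1:5].mean(0); th=np.radians(15.6); ux=np.array([np.cos(th),np.sin(th),0]);uy=np.array([-np.sin(th),np.cos(th),0])
for s in S: print(((s-ctr)@ux*1e3).round(1),((s-ctr)@uy*1e3).round(1))
zp=.009; piv=ctr.copy(); piv[2]=zp
N=np.array([piv+.145*(s-piv)/np.linalg.norm(s-piv) for s in S]); print("N",N.round(4).tolist())
k=onz(c,(191,71),.147); print("knob",k.round(4), "unit rel",((k-ctr)@ux).round(4),((k-ctr)@uy).round(4)); print("N rel",[(round((n-ctr)@ux*1e3,1),round((n-ctr)@uy*1e3,1)) for n in N])
print("pivot px",proj(c,piv), "tcp",get_state()["position"], "dist knob-piv",np.linalg.norm(k-piv))
print("steps/0.2",(np.diff(N,axis=0)/.2).round(3).tolist(),"to knob",((k-get_state()["position"])/.2).round(3))
E
python3 n.py
```

```text
slot pts [[0.5367, -0.2734, 0.102], [0.5583, -0.2674, 0.102], [0.5651, -0.2927, 0.102], [0.5858, -0.2868, 0.102], [0.5788, -0.2624, 0.102], [0.5999, -0.2563, 0.102]]
-32.9 13.2
-10.5 13.2
-10.8 -12.9
10.8 -12.9
10.5 12.6
32.5 12.7
N [[0.5206, -0.2717, 0.1445], [0.551, -0.2621, 0.1517], [0.5614, -0.3009, 0.1517], [0.5932, -0.2919, 0.1517], [0.5824, -0.2544, 0.1518], [0.6127, -0.2467, 0.1447]]
knob [ 0.5227 -0.2701  0.147 ] unit rel -0.0455 0.0202
N rel [(np.float64(-48.0), np.float64(19.3)), (np.float64(-16.2), np.float64(20.3)), (np.float64(-16.5), np.float64(-19.8)), (np.float64(16.5), np.float64(-19.8)), (np.float64(16.2), np.float64(19.3)), (np.float64(47.5), np.float64(18.6))]
pivot px [245.21484401  95.87620452] tcp [ 0.59970548 -0.35848777  0.24901693] dist knob-piv 0.14671017232644226
steps/0.2 [[0.152, 0.048, 0.036], [0.052, -0.194, 0.0], [0.159, 0.045, 0.0], [-0.054, 0.188, 0.0], [0.152, 0.038, -0.035]] to knob [-0.385  0.442 -0.51 ]
```

```bash
python3 -m crank '[[0.8,-0.2,0.22,0,0],[0.8,-0.383,0.44,0,0],[0.8,-0.383,0.44,0,0],[0.8,-0.383,0.44,0,0],[0.8,-0.383,0.44,0,0]]'; python3 -m crank '[[0.8,0,0,0,0],[0.8,0,0,0,0]]'
```

```text
time: 13.25
position: [0.5233, -0.2736, 0.2496]
tool_rot: [1.898, 2.502, -0.0]
ft_force: [0.1, -0.4, 0.9]
grip_width: 0.77
grip_force: 0.0
time: 13.5
position: [0.5228, -0.2732, 0.2488]
tool_rot: [-1.899, -2.503, 0.0]
ft_force: [0.6, -0.5, 0.3]
grip_width: 0.801
grip_force: 0.0
```

```bash
python3 -m crank '[[0.8,0,0.0135,-0.15,0],[0.8,0,0.0135,-0.35,0],[0.8,0,0.0135,-0.5,0],[0.8,0,0.0135,-0.61,0],[0.8,0,0.0135,-0.61,0]]' 10; python3 -m crank '[[0.3,0,0,0,0],[0.3,0,0,0,0],[0.3,0,0,0,0],[0.3,0,0,0,0],[0.3,0,0,0,0]]' 10; python3 -m crank '[[0.3,0,0,0,0],[0.3,0,0,0,0]]' 10
```

```text
time: 14.12
position: [0.5212, -0.2696, 0.125]
tool_rot: [-1.896, -2.5, 0.002]
ft_force: [-0.6, 0.4, 0.1]
grip_width: 0.796
grip_force: 0.0
time: 14.75
position: [0.5228, -0.27, 0.1274]
tool_rot: [1.898, 2.503, 0.001]
ft_force: [0.3, -0.1, 0.3]
grip_width: 0.382
grip_force: 10.0
time: 15.0
position: [0.5227, -0.2701, 0.1273]
tool_rot: [1.898, 2.503, 0.0]
ft_force: [-0.3, 0.0, 2.9]
grip_width: 0.383
grip_force: 10.0
```

```bash
python3 -m crank '[[0.3,0.035,0.010,0.009,0],[0.3,0.07,0.020,0.017,0],[0.3,0.105,0.03,0.024,0],[0.3,0.141,0.04,0.028,0],[0.3,0.141,0.04,0.028,0]]'; python3 -m crank '[[0.3,0,0,0,0],[0.3,0,0,0,0]]'
```

```text
time: 15.62
position: [0.5518, -0.2615, 0.1326]
tool_rot: [1.896, 2.504, 0.001]
ft_force: [-1.2, -1.0, 1.4]
grip_width: 0.382
grip_force: 10.0
time: 15.88
position: [0.5512, -0.2617, 0.1326]
tool_rot: [1.897, 2.503, 0.001]
ft_force: [0.3, -0.2, 1.3]
grip_width: 0.38
grip_force: 10.0
```

Now N1→N2: (0.052, −0.197).

```bash
python3 -m crank '[[0.3,0.013,-0.05,0.006,0],[0.3,0.026,-0.1,0.008,0],[0.3,0.04,-0.15,0.006,0],[0.3,0.052,-0.197,0,0],[0.3,0.052,-0.197,0,0]]'; python3 -m crank '[[0.3,0,0,0,0],[0.3,0,0,0,0]]'
```

```text
time: 16.5
position: [0.5613, -0.3029, 0.1325]
tool_rot: [1.899, 2.501, -0.001]
ft_force: [1.2, -1.0, -0.4]
grip_width: 0.378
grip_force: 10.0
time: 16.75
position: [0.561, -0.3014, 0.1327]
tool_rot: [1.898, 2.503, -0.0]
ft_force: [1.3, -0.1, -1.1]
grip_width: 0.374
grip_force: 10.0
```

```bash
python3 -m crank '[[0.3,0.04,0.011,0.005,0],[0.3,0.08,0.022,0.008,0],[0.3,0.12,0.034,0.005,0],[0.3,0.16,0.045,0,0],[0.3,0.16,0.045,0,0]]'; python3 -m crank '[[0.3,0,0,0,0],[0.3,0,0,0,0]]'
```

```text
time: 17.38
position: [0.5945, -0.2919, 0.1328]
tool_rot: [1.896, 2.503, 0.001]
ft_force: [-0.7, -1.5, 2.4]
grip_width: 0.377
grip_force: 10.0
time: 17.62
position: [0.5938, -0.2922, 0.133]
tool_rot: [1.897, 2.503, 0.002]
ft_force: [1.4, -1.3, 1.5]
grip_width: 0.38
grip_force: 10.0
```

```bash
python3 -m crank '[[0.3,-0.014,0.05,0.006,0],[0.3,-0.028,0.1,0.008,0],[0.3,-0.042,0.15,0.006,0],[0.3,-0.056,0.194,0,0],[0.3,-0.056,0.194,0,0]]'; python3 -m crank '[[0.3,0,0,0,0],[0.3,0,0,0,0]]'
```

```text
time: 18.25
position: [0.5817, -0.2518, 0.1325]
tool_rot: [-1.895, -2.504, -0.001]
ft_force: [0.5, 1.2, 1.0]
grip_width: 0.384
grip_force: 10.0
time: 18.5
position: [0.5821, -0.2535, 0.1328]
tool_rot: [1.898, 2.503, 0.001]
ft_force: [0.2, 1.0, 1.8]
grip_width: 0.38
grip_force: 10.0
```

```bash
python3 -m crank '[[0.3,0.04,0.011,-0.004,0],[0.3,0.08,0.022,-0.012,0],[0.3,0.12,0.033,-0.022,0],[0.3,0.155,0.043,-0.035,0],[0.3,0.155,0.043,-0.035,0]]'; python3 -m crank '[[0.3,0.01,0.003,-0.003,0],[0.3,0.02,0.006,-0.005,0],[0.3,0.02,0.006,-0.005,0]]'
```

```text
time: 19.12
position: [0.6134, -0.2447, 0.1248]
tool_rot: [-1.897, -2.504, 0.0]
ft_force: [-0.5, -0.7, -3.2]
grip_width: 0.378
grip_force: 10.0
time: 19.5
position: [0.6164, -0.244, 0.1241]
tool_rot: [-1.898, -2.502, 0.001]
ft_force: [-2.0, -1.4, -3.8]
grip_width: 0.382
grip_force: 10.0
```

```bash
python3 -m crank '[[0.3,0.01,0.003,0,0],[0.3,0.02,0.005,0,0],[0.3,0.02,0.005,0,0]]'
```

```text
time: 19.88
position: [0.6179, -0.2437, 0.1237]
tool_rot: [-1.897, -2.498, 0.006]
ft_force: [-8.7, -1.8, -1.7]
grip_width: 0.378
grip_force: 10.0
```

```bash
python3 -m crank '[[0.5,0,0,0,0],[0.8,0,0,0,0],[0.8,0,0,0,0],[0.8,0,0,0,0],[0.8,0,0,0,0]]'; python3 -m crank '[[0.8,0,0,0.15,0],[0.8,0,0,0.4,0],[0.8,0,0,0.7,0],[0.8,0,0,0.7,0]]';python3 -m crank '[[0.8,-0.1,-0.2,0,0],[0.8,-0.1,-0.44,0,0],[0.8,-0.1,-0.44,0,0],[0.8,-0.1,-0.44,0,0],[0.8,-0.1,-0.44,0,0]]'; python3 - <<'E'
from h import *
c,w=save("wrist","w5"); s,a=save("scene","sc5"); d,b=save("side","si5")
f=lambda i,k:cv2.resize(i,None,fx=k,fy=k,interpolation=cv2.INTER_CUBIC)
H=np.zeros((600,800,3),np.uint8)
A=f(a[185:365,150:310],2.4);B=f(b[115:235,205:325],2.4);W=f(w[0:150,160:340],2.2)
H[:A.shape[0],:A.shape[1]]=A;H[:B.shape[0],400:400+B.shape[1]]=B;H[300:300+W.shape[0]-30,400:400+W.shape[1]]=W[:300]
cv2.imwrite("pics/c5.png",H[:,:,::-1])
m=((w.max(2)<140)&(w.min(2)>60)).astype(np.uint8)[:150]
N5=[.6127,-.2467,.1447]; print("N5 px wrist",proj(c,N5),"scene",proj(s,N5),"side",proj(d,N5), "crop scene",(proj(s,N5)-[150,185])*2.4,"crop w",(proj(c,N5)-[160,0])*2.2+[400,300])
E
```

```text
time: 20.5
position: [0.6215, -0.2426, 0.1251]
tool_rot: [1.897, 2.503, 0.001]
ft_force: [0.8, -0.2, 0.0]
grip_width: 0.781
grip_force: 0.0
time: 21.0
position: [0.6238, -0.2439, 0.2718]
tool_rot: [1.891, 2.494, 0.006]
ft_force: [0.5, -0.9, -0.1]
grip_width: 0.804
grip_force: 0.0
time: 21.62
position: [0.6016, -0.3289, 0.2644]
tool_rot: [-1.895, -2.505, -0.002]
ft_force: [-0.5, -0.1, 0.6]
grip_width: 0.8
grip_force: 0.0
N5 px wrist [283.76892053 105.35337997] scene [230.78565845 291.36618139] side [238.78225013 125.02438847] crop scene [193.88558029 255.27883534] crop w [672.29162518 531.77743592]
```

View pics/c5.png

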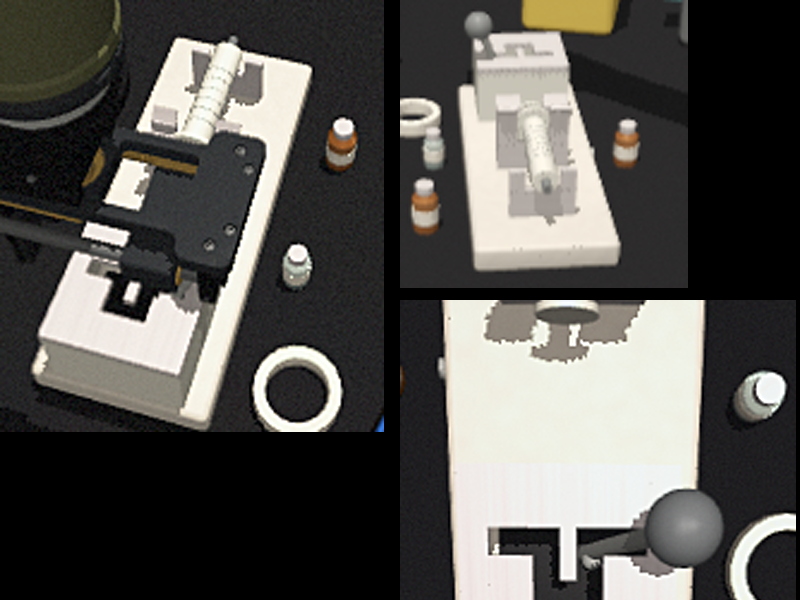

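```bash
python3 -c "
from bench import close_job
print(close_job())"
```

```text
the job is handed in; nothing more can be done
None
```

The syringe is in the cradle, with its flange in the gap and its barrel level on both supports. The gate lever is fully home in the last notch. The three vials around the unit were still standing in the last pictures; the one by the rest was not checked again. I handed the job in at about 22 s of the 54 s allowed, and the judging result was not shown.

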